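# Centre the screw tub on the counting scale and take the count

### The job

The tub of screws stands off-centre on the small rocking pan of the counting scale. Nudge it with light taps of the fingertips, without pinching or lifting it, until it stands in the middle of the pan, inside the engraved ring; then let go of it and press the wide white bar key fully down to take the count. Don't tip the tub or knock it off the pan, press the bar key only when the tub is centred, don't press the small round zero key, and leave everything round the scale where it is.

Things in the scene. Friction and masses are not known exactly. Their poses are not given: they have to be found in the camera images.
- tub_center (a point): Centre of the tub of screws, half-way up it (23 mm above its underside). Light grey round open tub, 46 mm high, outer diameter 57 mm at the foot and 64 mm at the rim, 0.13 to 0.27 kg, resting loose on the scale's pan. Its z axis is the tub's axis, pointing up. Upright fingers touch it at the rim.
- pan_center (a point): Centre of the top face of the weighing pan: a round bright steel disc, 84 mm in diameter and 4 mm thick, about 66 mm above the bench, carried on one soft rubber mount in its middle, so it leans up to 0.1 rad towards a load that is off-centre and rocks when touched. A thin ring of 69 mm diameter is engraved on it; the tub's foot fits inside with 6 mm to spare all round. Its z axis is normal to the pan. The housing behind and beside the pan is 52 mm high.
- scale: The counting scale, fixed: mid-grey housing 200 mm deep (its x) by 170 mm wide (its y); origin at the middle of its underside on the bench; x points from the key side to the rear. Pan centre at (30, 0) mm; the low key deck (30 mm high) runs from x = -100 to -48 mm, the sloping display from there to x = -14 mm.
- count_key_top (a point): Centre of the top face of the bar key on the front deck, on the right as seen from the key side: flat white bar, 24 mm (x) by 56 mm (y), top 38 mm above the bench. Moves straight down against a spring.
- count_key (a joint): Travel of the bar key in m: 0 released, 0.004 fully down. 0.7 N starts it, 3.5 N holds it fully down.
- zero_key_top (a point): Centre of the top face of the small round zero key, 22 mm in diameter, on the front deck to the left, 94 mm from the bar key. Not to be pressed.
- zero_key (a joint): Travel of the round zero key in m: 0 released, 0.004 fully down. Leave it.
- battery_pack: Bystander: black radio battery pack lying left of the scale, 78 x 52 x 20 mm, loose; origin in the middle of its underside.
- tape_measure: Bystander: black tape measure with a yellow disc lying left of the scale, 64 x 83 x 36 mm, loose; origin in the middle of its underside.
- pliers: Bystander: pliers with red grips lying to the right, 55 x 168 x 16 mm, loose; origin in the middle of the underside.
- screwdriver: Bystander: screwdriver with blue handle lying to the right, 26 x 183 x 26 mm, loose; origin in the middle of the underside.
- carton: Bystander: small closed carton to the right, 90 x 131 x 45 mm, loose; origin in the middle of its underside.
Mind the look-alikes: they are no part of the job. Leave any blue or pink look-alike of the part that bears tub_center alone.

How it is judged:
By the outcome, as a careful person would: the job done as asked, in the order asked, and still so for the second after the job is handed in, with the robot touching nothing.
It also fails if it takes over 72 s, if anything falls off the work surface, if the arm or the gripper's body presses on something with over 40 N, if the wrist force passes 120 N, or if a joint passes its speed limit or range.

### The arm

A 7-joint arm with a two-finger parallel gripper is mounted at the origin on a cart in front of the work surface, level with it; the furniture and walls round the work are solid. World frame = base frame: x ahead of the robot, y to its left, z up, the work surface at z = 0. Lengths are in m, angles in rad, forces in N, time in s.
With the tool pointing down it reaches from about 0.425 to 0.875 m from the base axis. Payload 4.7 kg.
Tool frame: the origin (TCP) lies on the centre line of the jaws, within the pads' length; the fingertips stand 14 mm ahead of it and the grasp point (between the pads) lies 5 mm behind it; z points along the fingers, y is the line along which they close (so a half turn about z gives the same grasp; the last joint's range is limited). The gripper opens to 87 mm and grips with 3 to 60 N. Pads are 19 mm wide; open, the fingers measure 117 mm over their backs; the gripper's body (75 mm by 190 mm) begins 51 mm behind the grasp point.
Start: joints at [-1.23, 0.321, -0.07, 1.45, 0.023, 1.371, -0.057], TCP at [0.209, 0.616, 0.237] pointing down, gripper open.
Joint ranges: [-2.86, 2.86], [-0.3, 2.09], [-1.38, 1.24], [0.06, 2.45], [-1.56, 4.7], [0.09, 2.05], [-2.69, 2.69]. Speed limits (rad/s): [2.57, 2.57, 3.14, 3.14, 3.14, 3.14, 3.14].

### API

Orientations are given as a rotation vector (axis times angle).
In Python, from bench import * gives the robot as it stands.
- The arm moves only by the shell command python3 -m jog 'ROWS' [FORCE]. ROWS is JSON, a list of rows, each an object of numbers: "claw": the finger opening in mm, from 0 to 87; "dx", "dy", "dz": the shift along the tool's x, y, z in mm; "spin": the turn about the tool's z in degrees. In form: [{"claw": .., "dx": .., "dy": .., "dz": .., "spin": ..}, ...]. A call has 1 to 20 rows; each row is the pose to reach, as a shift and turn from the pose commanded when the call began, along the tool's axes at that moment; what a row does not reach only later rows make up. A row lasts 1/12 s, in which the tool goes at most 41.7 mm and 7.16 degrees, less where a joint would pass 70% of its speed; a pose out of reach is approached as far as the arm can. A call with a gripper value outside its range is refused whole. The fingers move at their own pace and stop on an object; FORCE is the grip in N (left out, the last holds). Time passes only in rows, so rows that repeat a pose let the fingers close. It gives the time, the measured TCP pose, the force, the opening and the grip force at its end, in the units of the state.
- get_state(): the state, without advancing time (a new reading comes with each control period).
- get_image(name): name is "scene" or "side" or "wrist"; returns a dict with "frame" (420x560x3 uint8, red, green, blue), "depth" (420x560 float32, m along the optical axis (not along the pixel's ray), 0 where there is no reading), "K" (3x3 intrinsics, pixels), "distortion" ([k1, k2, p1, p2, k3] as OpenCV has them; the pictures are not rectified), "T" (4x4, takes a point from camera to world coordinates); the wrist camera has in their place "mount" (4x4, takes a point from camera to tool coordinates, whose origin is the TCP and whose axes are the flange's). Camera axes: x right, y down, z forward; pixel columns grow to the right and rows downward; lengths in m; the calibration is good to about 2 mm. A picture is of the moment at which its call begins: read the wrist's pose just before it.
- close_job(): hands the job in; it is judged then, once.
The state is a dict: "time": time; "joint_positions": joint angles; "qd": joint speeds; "joint_torque": joint torques, N m; "position": TCP position; "tool_rot": TCP orientation; "ft_force": force on the tool from outside, world axes, zero at the start; "torque": the same for the moment, N m; "grip_width": opening from 0.0 (shut) to 1.0 (fully open); "grip_force": force on a finger pad.
Only numpy, scipy, OpenCV 4.12 (cv2) and the standard library are available. Lean on these libraries where they do the work, as an engineer would, in place of code of your own. Each camera call takes 0.05 s, during which the arm holds its last target. There are 200 camera calls.

## Working session

There is one attempt and no reset: what is moved stays moved. The work goes in short steps, Python scripts to look and compute and a shell command to move; the robot and the scene stay as the last step left them, time stands still between calls to the robot, and variables do not carry over. Pictures are saved under pics/ and viewed, at most 10 in all, crops included, and the job is handed in when it is done.

```bash
mkdir -p pics
cat > h.py <<'E'
from bench import *
import numpy as np, cv2
from scipy.spatial.transform import Rotation as R
def cam(n):
    s=get_state(); im=get_image(n)
    if n=="wrist":
        T=np.eye(4); T[:3,:3]=R.from_rotvec(s["tool_rot"]).as_matrix(); T[:3,3]=s["position"]
        im["T"]=T@im["mount"]
    return im
def rays(im,px):
    p=cv2.undistortPoints(np.float64(px).reshape(-1,1,2),np.array(im["K"]),np.array(im["distortion"])).reshape(-1,2)
    return np.c_[p,np.ones(len(p))]
def onplane(im,px,z):
    d=rays(im,px)@im["T"][:3,:3].T; o=im["T"][:3,3]
    return o+d*((z-o[2])/d[:,2])[:,None]
def cloud(im):
    h,w=im["depth"].shape; v,u=np.mgrid[:h,:w]
    d=rays(im,np.c_[u.ravel(),v.ravel()])*im["depth"].reshape(-1,1)
    return (d@im["T"][:3,:3].T+im["T"][:3,3]).reshape(h,w,3)
def save(im,n,crop=None,k=1):
    f=im["frame"]
    if crop: f=f[crop[1]:crop[3],crop[0]:crop[2]]
    f=cv2.resize(f,None,fx=k,fy=k,interpolation=cv2.INTER_CUBIC)
    cv2.imwrite("pics/"+n,f[...,::-1])
E
python3 - <<'E'
from h import *
s=get_state(); print(s)
a=cam("scene");b=cam("side")
f=np.hstack([a["frame"],b["frame"]])
cv2.imwrite("pics/a.png",a["frame"][...,::-1]);cv2.imwrite("pics/b.png",b["frame"][...,::-1])
for i in(a,b):print(np.round(i["T"],3).tolist())
E
```

```text
{'time': 0.0, 'joint_positions': array([-1.22988225,  0.32184127, -0.07010765,  1.45167235,  0.0225817 ,
        1.37082907, -0.05692069]), 'qd': array([-1.59377771e-03, -6.32060475e-05,  1.22683447e-03,  1.77877653e-03,
        1.15353912e-03,  3.36078714e-04, -1.17680118e-03]), 'joint_torque': array([-1.76418282e-03, -4.91292429e+01, -4.04916890e-01, -3.12526774e+01,
       -6.40500477e-02,  4.34371771e-02,  2.00525628e-04]), 'position': array([0.20852198, 0.61507556, 0.23545115]), 'tool_rot': array([-5.10993392e-01, -3.09950643e+00,  3.05874632e-03]), 'ft_force': array([-0.32437425, -0.30493711,  0.37614237]), 'torque': array([-0.01067246, -0.03125909, -0.00275292]), 'grip_force': 0.0, 'grip_width': 1.0018983079879524}
[[-0.461, -0.378, 0.803, -0.335], [-0.887, 0.194, -0.418, 0.377], [0.002, -0.905, -0.425, 0.518], [0.0, 0.0, 0.0, 1.0]]
[[0.987, -0.075, 0.139, 0.332], [-0.157, -0.577, 0.802, -1.083], [0.02, -0.813, -0.581, 0.835], [0.0, 0.0, 0.0, 1.0]]
```

View pics/a.png

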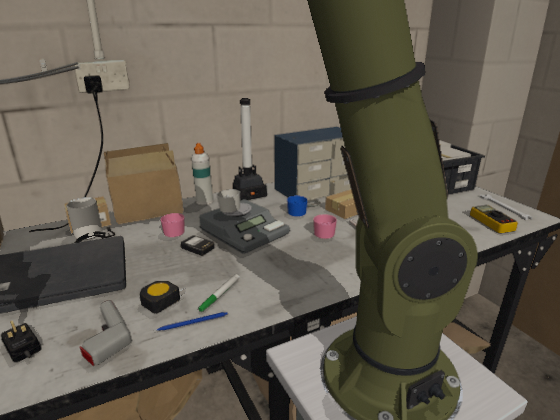

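View pics/b.png

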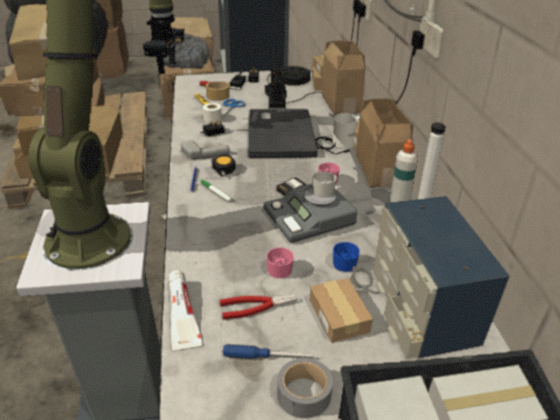

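Candidates for the tub: light-grey tub on the scale at scene (230,203) / side (323,184). Look-alikes are pink at scene (172,225) and (325,227), blue at (297,205), and a grey mug at (85,215). By the description I choose the grey one on the pan, and check it in a close crop.

Run:
```python
from h import *
a=cam("scene");b=cam("side")
ca=cv2.resize(a["frame"][180:255,190:300],(550,375)[:2] and (396,270),interpolation=cv2.INTER_CUBIC)
cb=cv2.resize(b["frame"][155:245,258:368],(396,324),interpolation=cv2.INTER_CUBIC)
o=np.zeros((324,800,3),np.uint8);o[:270,:396]=ca;o[:,404:]=cb
cv2.imwrite("pics/c.png",o[...,::-1])
P=cloud(b)
for z,px in((0.1,[(323,178)]),(.066,[(323,192)]),(.038,[(292,224)]),(.03,[(270,211),(288,236)]),(.052,[(354,214),(334,185)])):
    print(z,onplane(b,px,z).round(3).tolist())
# depth based: points on housing top & tub
m=(P[...,2]>.02)&(P[...,2]<.13)&(P[...,0]>.45)&(P[...,0]<.85)
for u,v in((323,192),(292,224),(310,225),(340,215),(323,178)):print(u,v,P[v,u].round(3))
```

```text
0.1 [[0.627, 0.06, 0.1]]
0.066 [[0.625, 0.044, 0.066]]
0.038 [[0.526, -0.049, 0.038]]
0.03 [[0.479, 0.025, 0.03], [0.51, -0.086, 0.03]]
0.052 [[0.688, -0.046, 0.052], [0.669, 0.095, 0.052]]
323 192 [0.618 0.017 0.084]
292 224 [ 0.525 -0.052  0.04 ]
310 225 [ 0.571 -0.055  0.035]
340 215 [ 0.652 -0.044  0.051]
323 178 [0.631 0.077 0.089]
```

View pics/c.png

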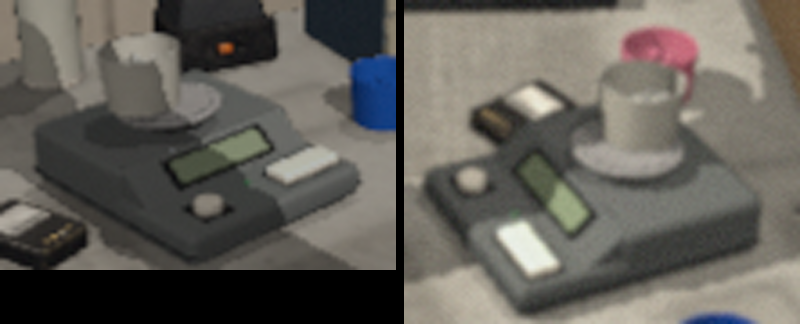

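The crop shows the plain grey open tub (scene (230,203), side (323,184)) on the bright pan, shifted towards the rear/left. The bar key is on the right and the round key on the left. I move above it and look with the wrist camera.

```bash
python3 -m jog '[{"dx":-100,"dy":-90,"dz":-60,"spin":-10},{"dx":-200,"dy":-180,"dz":-100,"spin":-20},{"dx":-300,"dy":-270,"dz":-100,"spin":-30},{"dx":-400,"dy":-360,"dz":-100,"spin":-30},{"dx":-520,"dy":-470,"dz":-100,"spin":-30},{"dx":-520,"dy":-470,"dz":-100,"spin":-30},{"dx":-520,"dy":-470,"dz":-100,"spin":-30},{"dx":-520,"dy":-470,"dz":-100,"spin":-30},{"dx":-520,"dy":-470,"dz":-100,"spin":-30},{"dx":-520,"dy":-470,"dz":-100,"spin":-30},{"dx":-520,"dy":-470,"dz":-100,"spin":-30},{"dx":-520,"dy":-470,"dz":-100,"spin":-30},{"dx":-520,"dy":-470,"dz":-100,"spin":-30},{"dx":-520,"dy":-470,"dz":-100,"spin":-30},{"dx":-520,"dy":-470,"dz":-100,"spin":-30},{"dx":-520,"dy":-470,"dz":-100,"spin":-30},{"dx":-520,"dy":-470,"dz":-100,"spin":-30},{"dx":-520,"dy":-470,"dz":-100,"spin":-30},{"dx":-520,"dy":-470,"dz":-100,"spin":-30},{"dx":-520,"dy":-470,"dz":-100,"spin":-30}]'
python3 - <<'E'
from h import *
im=cam("wrist"); s=get_state(); print(s["position"],R.from_rotvec(s["tool_rot"]).as_matrix().round(3).tolist()); print(im["mount"].round(3).tolist(), im["T"].round(3).tolist())
save(im,"w1.png",k=1.4)
E
```

```text
[0.20859619 0.61536838 0.23604739] [[-0.947, 0.321, -0.0], [0.321, 0.947, -0.001], [-0.0, -0.001, -1.0]]
[[-0.0, -0.958, -0.288, 0.08], [1.0, -0.0, 0.001, 0.0], [-0.001, -0.288, 0.958, -0.148], [0.0, 0.0, 0.0, 1.0]] [[0.321, 0.907, 0.273, 0.133], [0.947, -0.307, -0.093, 0.642], [-0.0, 0.288, -0.958, 0.384], [0.0, 0.0, 0.0, 1.0]]$[0]: bad value
```

View pics/w1.png

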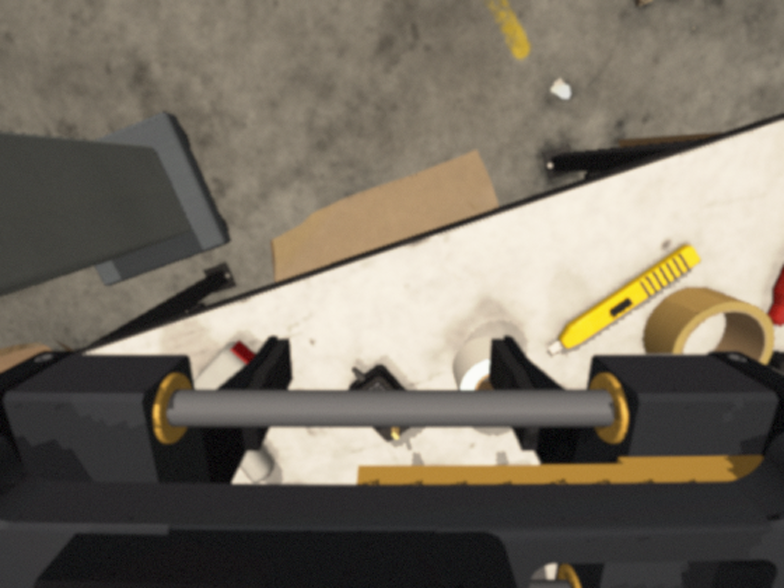

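```bash
python3 -m jog '[{"claw":87,"dx":-100,"dy":-70,"dz":-60,"spin":-10},{"claw":87,"dx":-200,"dy":-140,"dz":-100,"spin":-20},{"claw":87,"dx":-300,"dy":-210,"dz":-100,"spin":-30},{"claw":87,"dx":-400,"dy":-280,"dz":-100,"spin":-30},{"claw":87,"dx":-610,"dy":-420,"dz":-100,"spin":-30},{"claw":87,"dx":-610,"dy":-420,"dz":-100,"spin":-30},{"claw":87,"dx":-610,"dy":-420,"dz":-100,"spin":-30},{"claw":87,"dx":-610,"dy":-420,"dz":-100,"spin":-30},{"claw":87,"dx":-610,"dy":-420,"dz":-100,"spin":-30},{"claw":87,"dx":-610,"dy":-420,"dz":-100,"spin":-30},{"claw":87,"dx":-610,"dy":-420,"dz":-100,"spin":-30},{"claw":87,"dx":-610,"dy":-420,"dz":-100,"spin":-30},{"claw":87,"dx":-610,"dy":-420,"dz":-100,"spin":-30},{"claw":87,"dx":-610,"dy":-420,"dz":-100,"spin":-30},{"claw":87,"dx":-610,"dy":-420,"dz":-100,"spin":-30},{"claw":87,"dx":-610,"dy":-420,"dz":-100,"spin":-30},{"claw":87,"dx":-610,"dy":-420,"dz":-100,"spin":-30},{"claw":87,"dx":-610,"dy":-420,"dz":-100,"spin":-30},{"claw":87,"dx":-610,"dy":-420,"dz":-100,"spin":-30},{"claw":87,"dx":-610,"dy":-420,"dz":-100,"spin":-30}]' 3
python3 - <<'E'
from h import *
im=cam("wrist"); s=get_state(); print(s["position"],R.from_rotvec(s["tool_rot"]).as_matrix().round(3).tolist()); print(im["K"][0])
save(im,"w2.png",k=1.4)
E
```

```text
time: 1.92
position: [0.6525, 0.0178, 0.3359]
tool_rot: [0.298, -3.127, 0.004]
ft_force: [-0.4, -0.1, -0.0]
grip_width: 1.003
grip_force: 0.0
[0.65170852 0.02093282 0.33592759] [[-0.981, -0.193, -0.001], [-0.193, 0.981, -0.0], [0.001, 0.0, -1.0]]
[290.25465026   0.         278.52110024]
```

View pics/w2.png

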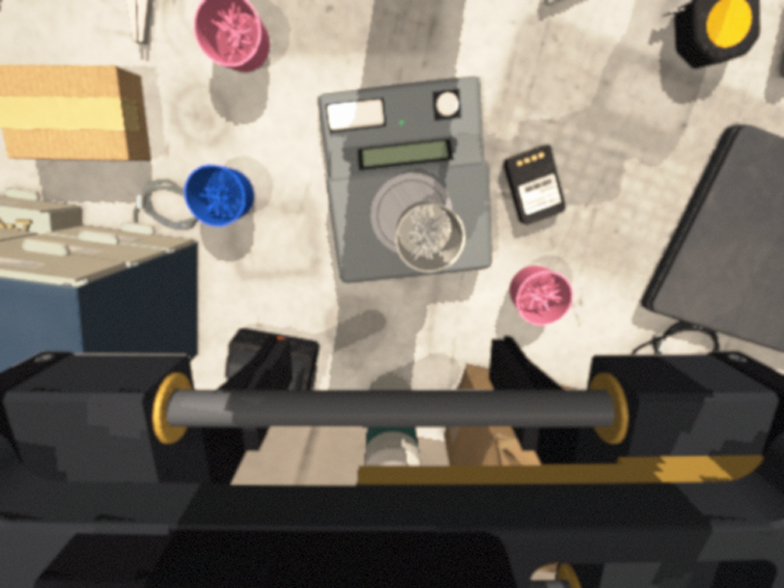

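The wrist picture (scale 1.4) shows the tub at (431,235), the pan about (411,212), the bar key at (356,115) and the round key at (447,103). The tub sits off to the rear-left. Now I measure it.

```bash
cat >> h.py <<'E'
from scipy.optimize import least_squares
def circ(xy,r):
    f=lambda p:np.hypot(*(xy-p).T)-r
    c=least_squares(f,xy.mean(0),loss="soft_l1",f_scale=.001); return c.x,np.abs(c.fun).mean()
SC=None
def measure(n="wrist",c0=(0.63,0.04),verbose=True):
    im=cam(n);P=cloud(im);near=np.hypot(P[...,0]-c0[0],P[...,1]-c0[1])<.075
    out={}
    z=P[...,2]
    m=(near&(z>.103)&(z<.125)).astype(np.uint8)
    cs=max(cv2.findContours(m,cv2.RETR_EXTERNAL,cv2.CHAIN_APPROX_NONE)[0],key=cv2.contourArea)
    h=cv2.convexHull(cs).reshape(-1,2)
    pr=onplane(im,h,np.median(z[m>0]))
    e=cv2.fitEllipse(cs); 
    out["rim"]=onplane(im,[e[0]],np.median(z[m>0]))[0]; out["rim_hull"]=circ(pr[:,:2],.032); out["rim_n"]=int(m.sum()); out["rimz"]=float(np.median(z[m>0]))
    return im,P,out
E
python3 - <<'E'
from h import *
im,P,o=measure();print(o)
s=1/1.4
for nm,z,px in(("rear",.052,[(344,281),(491,265)]),("front",.03,[(320,95),(479,78)]),("bar",.038,[(356,115)]),("zero",.038,[(447,103)]),("pan",.066,[(411,212)]),("tubrim",.11,[(431,236)]),("bottle",.1,[(391,440)])):
    print(nm,onplane(im,np.array(px)*s,z).round(4).tolist())
hsv=cv2.cvtColor(im["frame"],cv2.COLOR_RGB2HSV)
x,y,z=np.moveaxis(P,-1,0)
near=(np.hypot(x-.6,y-.01)<.13)&(z>.0)
for lo in(.033,.045,.06,.075,.1,.11):
  m=near&(z>lo);print(lo,m.sum(),P[m].mean(0).round(4))
# white bar
m=(hsv[...,2]>190)&(z>.03)&(z<.046)&near&(x<.58)
n,l,st,c=cv2.connectedComponentsWithStats(m.astype(np.uint8))
for i in range(1,n):
  if st[i,4]>30:print("white",st[i],onplane(im,[c[i]],.038).round(4))
# tall things
for h in (.12,.15,.2):
  m=(z>h)&(x>.4)&(z<.3)&(im["depth"]>0)&(np.arange(420)[:,None]<250)
  print(h,m.sum(),P[m].min(0).round(3) if m.any() else'',P[m].max(0).round(3) if m.any() else '')
E
```

```text
{'rim': array([0.62502976, 0.05048798, 0.1090906 ]), 'rim_hull': (array([0.62579837, 0.05062746]), np.float64(0.00018445921912065604)), 'rim_n': 332, 'rimz': 0.10909059939693339}
rear [[0.6977, -0.0202, 0.052], [0.6489, 0.1341, 0.052]]
front [[0.514, -0.0778, 0.03], [0.467, 0.0781, 0.03]]
bar [[0.5266, -0.0375, 0.038]]
zero [[0.4976, 0.0508, 0.038]]
pan [[0.6089, 0.0357, 0.066]]
tubrim [[0.623, 0.0552, 0.11]]
bottle [[0.8546, 0.0634, 0.1]]
0.033 94248 [0.6229 0.019  0.3757]
0.045 92185 [0.6248 0.0195 0.3833]
0.06 86171 [0.6256 0.0188 0.4065]
0.075 83965 [0.626  0.0185 0.4154]
0.1 83087 [0.626  0.0181 0.4188]
0.11 82817 [0.626  0.018  0.4198]
white [310  67  15  15 179] [[0.4989 0.0477 0.038 ]]
white [232  72  39  20 665] [[ 0.5263 -0.0427  0.038 ]]
0.12 7154 [ 0.685 -0.334  0.12 ] [ 0.783 -0.202  0.202]
0.15 5350 [ 0.692 -0.305  0.15 ] [ 0.771 -0.204  0.202]
0.2 1292 [ 0.697 -0.266  0.2  ] [ 0.759 -0.206  0.202]
```

```bash
cat >> h.py <<'E'
def measure2(n="wrist",c0=(0.61,0.035)):
    im,P,o=measure(n)
    z=P[...,2]; x,y=P[...,0],P[...,1]
    m=((np.hypot(x-c0[0],y-c0[1])<.075)&(z>.059)&(z<.125)).astype(np.uint8)
    m=cv2.morphologyEx(m,cv2.MORPH_OPEN,np.ones((3,3),np.uint8))
    cs=max(cv2.findContours(m,cv2.RETR_EXTERNAL,cv2.CHAIN_APPROX_NONE)[0],key=cv2.contourArea).reshape(-1,2)
    q=onplane(im,cs,.065)[:,:2]; zz=z[cs[:,1],cs[:,0]]
    # drop points that belong to the tub (rim hull seen at rim height)
    qr=onplane(im,cs,o["rimz"])[:,:2]
    keep=(np.hypot(*(qr-o["rim_hull"][0]).T)>.036)
    o["pan"]=circ(q[keep],.042),int(keep.sum()); o["tilt"]=[]
    pm=(m>0)&(z<.075)&(np.hypot(x-o["pan"][0][0][0],y-o["pan"][0][0][1])<.039)
    A=np.c_[x[pm]-o["pan"][0][0][0],y[pm]-o["pan"][0][0][1],np.ones(pm.sum())]
    o["plane"]=np.linalg.lstsq(A,z[pm],rcond=None)[0].round(4)
    return im,P,o
E
python3 - <<'E'
from h import *
im,P,o=measure2();print(o)
x,y,z=np.moveaxis(P,-1,0)
m=((z>.016)&(z<.125)&(abs(x-.58)<.17)&(abs(y-.03)<.14)).astype(np.uint8)
n,l,st,c=cv2.connectedComponentsWithStats(m);i=1+st[1:,4].argmax();m=(l==i).astype(np.uint8)
q=P[(l==i)&(z<.06)][:,:2]; a=np.deg2rad(17);X=np.array([np.cos(a),np.sin(a)]);Y=np.array([-X[1],X[0]])
print([np.percentile(q@v,[.3,99.7]).round(4).tolist() for v in(X,Y)], cv2.minAreaRect(q.astype(np.float32)))
E
```

```text
{'rim': array([0.62502164, 0.05034063, 0.10917279]), 'rim_hull': (array([0.62576876, 0.05057603]), np.float64(0.00019149143357359002)), 'rim_n': 334, 'rimz': 0.10917279255330858, 'pan': ((array([0.61279123, 0.03346218]), np.float64(0.0007373559257269197)), 110), 'tilt': [], 'plane': array([-0.0107, -0.0212,  0.0672])}
[[0.4658, 0.6633], [-0.2327, -0.0638]] ((0.5835651159286499, 0.023594744503498077), (0.20053164660930634, 0.1706324815750122), 17.16343879699707)
```

```bash
python3 -m jog '[{"claw":87,"dx":20,"dy":34,"dz":40,"spin":7},{"claw":87,"dx":20,"dy":34,"dz":80,"spin":14},{"claw":87,"dx":20,"dy":34,"dz":110,"spin":21},{"claw":87,"dx":20,"dy":34,"dz":140,"spin":28},{"claw":87,"dx":20,"dy":34,"dz":160,"spin":35},{"claw":87,"dx":20,"dy":34,"dz":170,"spin":42},{"claw":87,"dx":20,"dy":34,"dz":176,"spin":48},{"claw":87,"dx":20,"dy":34,"dz":176,"spin":48},{"claw":87,"dx":20,"dy":34,"dz":176,"spin":48},{"claw":87,"dx":20,"dy":34,"dz":176,"spin":48},{"claw":87,"dx":20,"dy":34,"dz":176,"spin":48},{"claw":87,"dx":20,"dy":34,"dz":176,"spin":48}]'
python3 - <<'E'
from h import *
s=get_state(); M=R.from_rotvec(s["tool_rot"]).as_matrix();print(s["position"],M.round(3).tolist())
d=(np.r_[.6258,.0506,.102]-s["position"])@M;print(d*1e3)
E
```

```text
time: 3.07
position: [0.6257, 0.0518, 0.1615]
tool_rot: [0.987, 2.981, 0.002]
ft_force: [0.3, 0.9, -0.3]
grip_width: 1.001
grip_force: 0.0
[0.62568551 0.05178781 0.16151674] [[-0.802, 0.597, 0.001], [0.597, 0.802, 0.001], [-0.001, 0.001, -1.0]]
[-0.7541539  -0.96786054 59.51605327]
```

```bash
python3 -m jog '[{"claw":87,"dx":-1,"dy":-1,"dz":15,"spin":0},{"claw":87,"dx":-1,"dy":-1,"dz":30,"spin":0},{"claw":87,"dx":-1,"dy":-1,"dz":45,"spin":0},{"claw":87,"dx":-1,"dy":-1,"dz":58,"spin":0},{"claw":87,"dx":-1,"dy":-4,"dz":58,"spin":0},{"claw":87,"dx":-1,"dy":-7,"dz":58,"spin":0},{"claw":87,"dx":-1,"dy":-9,"dz":58,"spin":0},{"claw":87,"dx":-1,"dy":-10,"dz":58,"spin":0},{"claw":87,"dx":-1,"dy":-11,"dz":58,"spin":0},{"claw":87,"dx":-1,"dy":-12,"dz":58,"spin":0},{"claw":87,"dx":-1,"dy":-13,"dz":58,"spin":0},{"claw":87,"dx":-1,"dy":-14,"dz":58,"spin":0},{"claw":87,"dx":-1,"dy":-15,"dz":58,"spin":0},{"claw":87,"dx":-1,"dy":-16,"dz":58,"spin":0},{"claw":87,"dx":-1,"dy":-17,"dz":58,"spin":0},{"claw":87,"dx":-1,"dy":-18,"dz":58,"spin":0},{"claw":87,"dx":-1,"dy":-19,"dz":58,"spin":0},{"claw":87,"dx":-1,"dy":-20,"dz":58,"spin":0},{"claw":87,"dx":-1,"dy":-20,"dz":58,"spin":0}]'
python3 - <<'E'
from h import *
for n in("wrist","scene","side"):
  try:
    im,P,o=measure2(n); print(n,o)
  except Exception as e: print(n,e)
  save(im,n+"3.png",k=1.4 if n=="wrist" else 1)
E
```

```text
time: 4.65
position: [0.6141, 0.0346, 0.1026]
tool_rot: [0.99, 2.981, 0.0]
ft_force: [1.1, 1.3, 0.6]
grip_width: 1.0
grip_force: 0.7
wrist {'rim': array([0.61554626, 0.05304029, 0.11118119]), 'rim_hull': (array([0.61972529, 0.04677736]), np.float64(0.003180463229013227)), 'rim_n': 3467, 'rimz': 0.1111811902987418, 'pan': ((array([0.61343684, 0.03283744]), np.float64(0.0076433681944628)), 245), 'tilt': [], 'plane': array([0.0563, 0.015 , 0.0678])}
scene {'rim': array([0.62412384, 0.05112831, 0.10939234]), 'rim_hull': (array([0.61778524, 0.05109839]), np.float64(0.011659882450614811)), 'rim_n': 227, 'rimz': 0.10939234401922976, 'pan': ((array([0.67116972, 0.02960076]), np.float64(0.03766756384475326)), 101), 'tilt': [], 'plane': array([0., 0., 0.])}
side {'rim': array([0.61702735, 0.03096005, 0.11040614]), 'rim_hull': (array([0.62300262, 0.03888299]), np.float64(0.019531947209966448)), 'rim_n': 174, 'rimz': 0.11040614107255792, 'pan': ((array([0.612554 , 0.0330702]), np.float64(0.01576474751442175)), 78), 'tilt': [], 'plane': array([0.0441, 0.0244, 0.0673])}
```

View pics/wrist3.png

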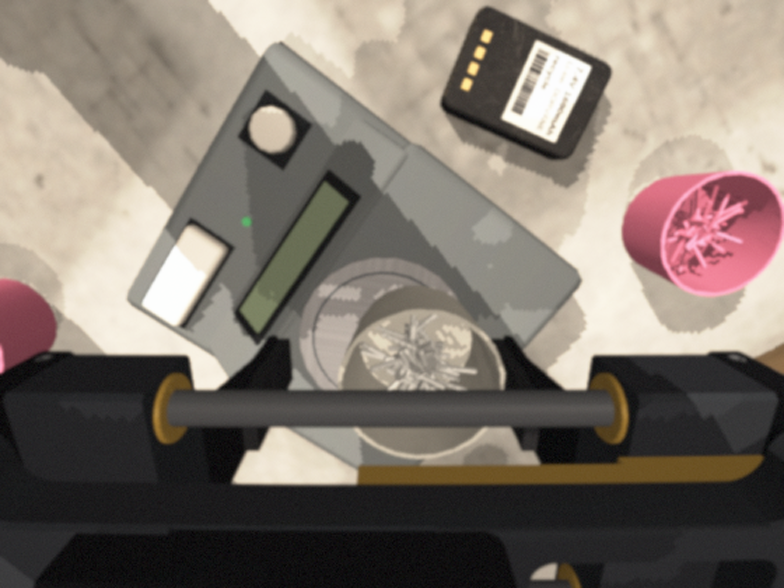

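The picture shows the tub at (420,370) touched by the right finger, upright, still on the pan about 14 mm rear-left of the ring. I push on, back off, and rise to look.

```bash
python3 -m jog '[{"claw":87,"dx":0,"dy":-1,"dz":0,"spin":0},{"claw":87,"dx":0,"dy":-2,"dz":0,"spin":0},{"claw":87,"dx":0,"dy":-3,"dz":0,"spin":0},{"claw":87,"dx":0,"dy":-4,"dz":0,"spin":0},{"claw":87,"dx":0,"dy":-5,"dz":0,"spin":0},{"claw":87,"dx":0,"dy":-6,"dz":0,"spin":0},{"claw":87,"dx":0,"dy":-7,"dz":0,"spin":0},{"claw":87,"dx":0,"dy":-8,"dz":0,"spin":0},{"claw":87,"dx":0,"dy":-9,"dz":0,"spin":0},{"claw":87,"dx":0,"dy":-10,"dz":0,"spin":0},{"claw":87,"dx":0,"dy":-11,"dz":0,"spin":0},{"claw":87,"dx":0,"dy":-12,"dz":0,"spin":0},{"claw":87,"dx":0,"dy":-12,"dz":0,"spin":0},{"claw":87,"dx":0,"dy":-8,"dz":0,"spin":0},{"claw":87,"dx":0,"dy":-4,"dz":0,"spin":0},{"claw":87,"dx":0,"dy":-1,"dz":0,"spin":0},{"claw":87,"dx":0,"dy":-1,"dz":0,"spin":0},{"claw":87,"dx":0,"dy":-1,"dz":-20,"spin":0},{"claw":87,"dx":0,"dy":-1,"dz":-40,"spin":0},{"claw":87,"dx":0,"dy":-1,"dz":-60,"spin":0}]' && python3 -m jog '[{"claw":87,"dx":0,"dy":0,"dz":-40,"spin":0},{"claw":87,"dx":-20,"dy":0,"dz":-80,"spin":0},{"claw":87,"dx":-20,"dy":0,"dz":-120,"spin":0},{"claw":87,"dx":-20,"dy":0,"dz":-140,"spin":0},{"claw":87,"dx":-20,"dy":0,"dz":-140,"spin":0},{"claw":87,"dx":-20,"dy":0,"dz":-140,"spin":0},{"claw":87,"dx":-20,"dy":0,"dz":-140,"spin":0},{"claw":87,"dx":-20,"dy":0,"dz":-140,"spin":0}]'
python3 - <<'E'
from h import *
for i in range(2):
  im,P,o=measure2(); print(o)
s=get_state();M=R.from_rotvec(s["tool_rot"]).as_matrix();print(s["position"],M[:2,:2].round(3).tolist(),s["joint_positions"].round(2))
save(im,"w4.png",(150,60,450,285),2.6)
E
```

```text
time: 6.47
position: [0.613, 0.0338, 0.1627]
tool_rot: [-0.989, -2.98, 0.002]
ft_force: [1.3, 0.6, -0.1]
grip_width: 0.999
grip_force: 0.0
time: 7.13
position: [0.6287, 0.0223, 0.3005]
tool_rot: [-0.988, -2.979, 0.002]
ft_force: [-0.4, -0.1, -0.5]
grip_width: 0.995
grip_force: 0.0
{'rim': array([0.61518322, 0.03838935, 0.11090139]), 'rim_hull': (array([0.61582806, 0.03786706]), np.float64(0.00019960768267345753)), 'rim_n': 432, 'rimz': 0.11090138673431996, 'pan': ((array([0.61293631, 0.03240834]), np.float64(0.000369444054763312)), 97), 'tilt': [], 'plane': array([ 0.044 , -0.0088,  0.068 ])}
{'rim': array([0.61523005, 0.03839957, 0.11091887]), 'rim_hull': (array([0.61587171, 0.03788165]), np.float64(0.000200183528080729)), 'rim_n': 437, 'rimz': 0.11091886908863541, 'pan': ((array([0.61308524, 0.03250882]), np.float64(0.0004777771956251066)), 101), 'tilt': [], 'plane': array([ 0.0421, -0.0093,  0.068 ])}
[0.62883505 0.02224512 0.30078293] [[-0.802, 0.598], [0.598, 0.802]] [-0.49  0.27  0.52  1.42 -0.14  1.48  0.96]
```

View pics/w4.png

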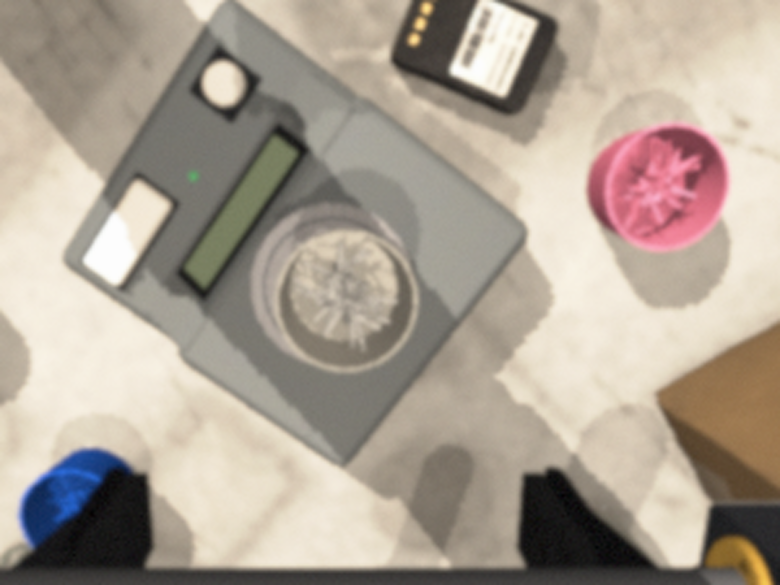

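The tub stands upright at crop (345,300), and the pan's free crescent is at (265,285). About 6 mm is left in the same direction, so I push once more.

```bash
python3 -m jog '[{"claw":87,"dx":10,"dy":5,"dz":40,"spin":0},{"claw":87,"dx":20,"dy":5,"dz":80,"spin":0},{"claw":87,"dx":20,"dy":5,"dz":110,"spin":0},{"claw":87,"dx":20,"dy":5,"dz":130,"spin":0},{"claw":87,"dx":20,"dy":5,"dz":140,"spin":0},{"claw":87,"dx":20,"dy":5,"dz":160,"spin":0},{"claw":87,"dx":20,"dy":5,"dz":180,"spin":0},{"claw":87,"dx":20,"dy":5,"dz":198,"spin":0},{"claw":87,"dx":20,"dy":5,"dz":198,"spin":0}]' && python3 -m jog '[{"claw":87,"dx":0,"dy":-3,"dz":0,"spin":0},{"claw":87,"dx":0,"dy":-6,"dz":0,"spin":0},{"claw":87,"dx":0,"dy":-8,"dz":0,"spin":0},{"claw":87,"dx":0,"dy":-10,"dz":0,"spin":0},{"claw":87,"dx":0,"dy":-11,"dz":0,"spin":0},{"claw":87,"dx":0,"dy":-12,"dz":0,"spin":0},{"claw":87,"dx":0,"dy":-13,"dz":0,"spin":0},{"claw":87,"dx":0,"dy":-14,"dz":0,"spin":0},{"claw":87,"dx":0,"dy":-15,"dz":0,"spin":0},{"claw":87,"dx":0,"dy":-16,"dz":0,"spin":0},{"claw":87,"dx":0,"dy":-17,"dz":0,"spin":0},{"claw":87,"dx":0,"dy":-18,"dz":0,"spin":0},{"claw":87,"dx":0,"dy":-19,"dz":0,"spin":0},{"claw":87,"dx":0,"dy":-20,"dz":0,"spin":0},{"claw":87,"dx":0,"dy":-21,"dz":0,"spin":0},{"claw":87,"dx":0,"dy":-22,"dz":0,"spin":0},{"claw":87,"dx":0,"dy":-22,"dz":0,"spin":0}]' && python3 -m jog '[{"claw":87,"dx":0,"dy":3,"dz":0,"spin":0},{"claw":87,"dx":0,"dy":7,"dz":0,"spin":0},{"claw":87,"dx":0,"dy":11,"dz":0,"spin":0},{"claw":87,"dx":0,"dy":11,"dz":0,"spin":0},{"claw":87,"dx":0,"dy":11,"dz":-20,"spin":0},{"claw":87,"dx":0,"dy":11,"dz":-60,"spin":0},{"claw":87,"dx":0,"dy":11,"dz":-100,"spin":0},{"claw":87,"dx":-20,"dy":11,"dz":-140,"spin":0},{"claw":87,"dx":-20,"dy":11,"dz":-180,"spin":0},{"claw":87,"dx":-20,"dy":11,"dz":-198,"spin":0},{"claw":87,"dx":-20,"dy":11,"dz":-198,"spin":0},{"claw":87,"dx":-20,"dy":11,"dz":-198,"spin":0},{"claw":87,"dx":-20,"dy":11,"dz":-198,"spin":0}]'
cat > m.py <<'E'
from h import *
for i in range(2):
  im,P,o=measure2(); print(o["rim_hull"],o["rimz"],o["pan"],o["plane"])
s=get_state();M=R.from_rotvec(s["tool_rot"]).as_matrix();print(s["position"],M[:2,:2].round(3).tolist())
d=o["rim_hull"][0]-np.r_[.6128,.0328]; print("offset",d*1e3,"tool",(d@M[:2,:2])*1e3)
x,y,z=np.moveaxis(P,-1,0)
hsv=cv2.cvtColor(im["frame"],cv2.COLOR_RGB2HSV)
m=(hsv[...,2]>150)&(hsv[...,1]<70)&(z>.03)&(z<.046)&(np.hypot(x-.51,y)<.1)
n,l,st,c=cv2.connectedComponentsWithStats(m.astype(np.uint8))
for i in range(1,n):
  if st[i,4]>60:print("white",st[i],onplane(im,[c[i]],.038).round(4))
E
python3 m.py
```

```text
time: 7.98
position: [0.6142, 0.0379, 0.101]
tool_rot: [-0.988, -2.976, 0.005]
ft_force: [-1.0, -0.6, -0.9]
grip_width: 1.001
grip_force: 0.0
time: 9.4
position: [0.6032, 0.0201, 0.1046]
tool_rot: [-0.99, -2.981, 0.0]
ft_force: [0.5, 1.4, 0.5]
grip_width: 0.995
grip_force: 0.5
time: 10.48
position: [0.6254, 0.0174, 0.3011]
tool_rot: [-0.989, -2.98, 0.001]
ft_force: [-0.1, 0.1, -0.1]
grip_width: 0.995
grip_force: 0.0
(array([0.61196154, 0.03277985]), np.float64(0.00022368020893376745)) 0.11113642832599152 ((array([0.61300291, 0.03198178]), np.float64(0.0005408160324874715)), 97) [ 0.0427 -0.024   0.0682]
(array([0.61192643, 0.03280078]), np.float64(0.00025164741569745207)) 0.11112546309455784 ((array([0.61289254, 0.03192668]), np.float64(0.0004842528524823574)), 97) [ 0.0443 -0.0249  0.0682]
[0.62507995 0.01757166 0.30045653] [[-0.802, 0.598], [0.598, 0.802]]
offset [-8.7357162e-01  7.8123222e-04] tool [ 0.70083929 -0.52148155]
white [232  84  16  17 217] [[0.4989 0.0474 0.038 ]]
white [267  92  16  22 142] [[0.536 0.078 0.038]]
white [182 129  38  42 751] [[ 0.5257 -0.0422  0.038 ]]
white [205 167  24  24 220] [[ 0.5708 -0.0513  0.038 ]]
```

The tub is about 1 mm off centre and level. Next I close the fingers and go above the bar key.

```bash
python3 -m jog '[{"claw":0,"dx":15,"dy":-35,"dz":0,"spin":-7},{"claw":0,"dx":30,"dy":-70,"dz":0,"spin":-14},{"claw":0,"dx":44,"dy":-107,"dz":10,"spin":-21},{"claw":0,"dx":44,"dy":-107,"dz":50,"spin":-28},{"claw":0,"dx":44,"dy":-107,"dz":90,"spin":-35},{"claw":0,"dx":44,"dy":-107,"dz":130,"spin":-42},{"claw":0,"dx":44,"dy":-107,"dz":160,"spin":-49},{"claw":0,"dx":44,"dy":-107,"dz":180,"spin":-54},{"claw":0,"dx":44,"dy":-107,"dz":180,"spin":-54},{"claw":0,"dx":44,"dy":-107,"dz":180,"spin":-54},{"claw":0,"dx":44,"dy":-107,"dz":180,"spin":-54},{"claw":0,"dx":44,"dy":-107,"dz":180,"spin":-54}]'
python3 - <<'E'
from h import *
im=cam("wrist");s=get_state(); M=R.from_rotvec(s["tool_rot"]).as_matrix();print(s["position"],M.round(3).tolist(),s["grip_width"])
d=(np.r_[.526,-.0425,.052]-s["position"])@M;print(d*1e3)
save(im,"w5.png",k=1.4)
E
```

```text
time: 11.58
position: [0.528, -0.0422, 0.1243]
tool_rot: [-0.469, 3.103, -0.0]
ft_force: [-0.3, -0.5, 0.4]
grip_width: 0.174
grip_force: 0.0
[ 0.52803944 -0.0421848   0.12427941] [[-0.955, -0.296, 0.003], [-0.296, 0.955, 0.0], [-0.003, -0.001, -1.0]] 0.1267465533205816
[ 2.26427834  0.3422724  72.27259378]
```

View pics/w5.png

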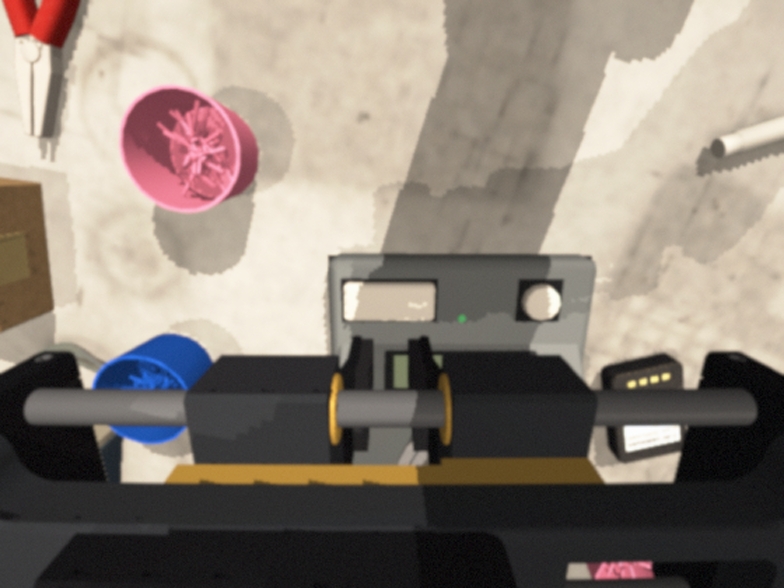

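The bar key is at (390,300) and the round key at (541,300). The fingers are over the bar key, still closing. I descend and press gradually.

```bash
python3 -m jog '[{"claw":0,"dx":2,"dy":0,"dz":0,"spin":0},{"claw":0,"dx":2,"dy":0,"dz":10,"spin":0},{"claw":0,"dx":2,"dy":0,"dz":25,"spin":0},{"claw":0,"dx":2,"dy":0,"dz":40,"spin":0},{"claw":0,"dx":2,"dy":0,"dz":55,"spin":0},{"claw":0,"dx":2,"dy":0,"dz":64,"spin":0},{"claw":0,"dx":2,"dy":0,"dz":68,"spin":0},{"claw":0,"dx":2,"dy":0,"dz":70,"spin":0},{"claw":0,"dx":2,"dy":0,"dz":71,"spin":0},{"claw":0,"dx":2,"dy":0,"dz":72,"spin":0},{"claw":0,"dx":2,"dy":0,"dz":73,"spin":0},{"claw":0,"dx":2,"dy":0,"dz":74,"spin":0},{"claw":0,"dx":2,"dy":0,"dz":75,"spin":0},{"claw":0,"dx":2,"dy":0,"dz":75,"spin":0},{"claw":0,"dx":2,"dy":0,"dz":75,"spin":0}]'; python3 -c "
from h import *
s=get_state();print(s['position'],s['ft_force'])"
```

```text
time: 12.88
position: [0.5254, -0.0428, 0.0484]
tool_rot: [-0.472, 3.105, 0.0]
ft_force: [-2.2, 0.3, 5.1]
grip_width: 0.003
grip_force: 2.9
[ 0.52537587 -0.04281454  0.04839997] [-2.21191666  0.29369888  5.09914418]
```

```bash
python3 -m jog '[{"claw":0,"dx":0,"dy":0,"dz":1,"spin":0},{"claw":0,"dx":0,"dy":0,"dz":2,"spin":0},{"claw":0,"dx":0,"dy":0,"dz":3,"spin":0},{"claw":0,"dx":0,"dy":0,"dz":3,"spin":0},{"claw":0,"dx":0,"dy":0,"dz":3,"spin":0}]'
```

```text
time: 13.3
position: [0.5254, -0.0428, 0.0477]
tool_rot: [-0.471, 3.105, 0.002]
ft_force: [-9.1, 0.2, 24.4]
grip_width: 0.003
grip_force: 12.2
```

The key bottomed: force rose to 24 N within under 1 mm. I retreat straight up and check the tub.

```bash
python3 -m jog '[{"claw":0,"dx":0,"dy":0,"dz":-5,"spin":0},{"claw":0,"dx":0,"dy":0,"dz":-20,"spin":0},{"claw":0,"dx":0,"dy":0,"dz":-50,"spin":0},{"claw":0,"dx":0,"dy":0,"dz":-90,"spin":0},{"claw":0,"dx":0,"dy":0,"dz":-130,"spin":0},{"claw":0,"dx":-30,"dy":0,"dz":-170,"spin":0},{"claw":0,"dx":-60,"dy":0,"dz":-210,"spin":0},{"claw":0,"dx":-90,"dy":20,"dz":-250,"spin":0},{"claw":0,"dx":-110,"dy":40,"dz":-265,"spin":0},{"claw":0,"dx":-120,"dy":60,"dz":-265,"spin":0},{"claw":0,"dx":-120,"dy":60,"dz":-265,"spin":0},{"claw":0,"dx":-120,"dy":60,"dz":-265,"spin":0},{"claw":0,"dx":-120,"dy":60,"dz":-265,"spin":0},{"claw":0,"dx":-120,"dy":60,"dz":-265,"spin":0}]'; python3 m.py; python3 -c "
from h import *
save(cam('wrist'),'w6.png',k=1.4)"
```

```text
time: 14.47
position: [0.6211, 0.0485, 0.3089]
tool_rot: [0.468, -3.105, 0.001]
ft_force: [-0.0, -0.6, 0.0]
grip_width: 0.005
grip_force: 0.0
(array([0.61200637, 0.03263823]), np.float64(0.0002378206958997068)) 0.11110503046043058 ((array([0.61302648, 0.03224108]), np.float64(0.0004925857496969471)), 96) [0.0537 0.0102 0.0683]
(array([0.61198693, 0.03266351]), np.float64(0.00024745637209340937)) 0.11101664055324201 ((array([0.61299235, 0.03217201]), np.float64(0.0005650175859579823)), 97) [0.0516 0.0102 0.0682]
[0.62112416 0.04847729 0.30916218] [[-0.956, -0.295], [-0.295, 0.956]]
offset [-0.81307438 -0.13649193] tool [0.81718954 0.10918304]
white [ 211   76   45   58 1150] [[ 0.5354 -0.046   0.038 ]]
white [313  77  15  35 215] [[0.4937 0.0694 0.038 ]]
white [296  85  16  17 216] [[0.499  0.0476 0.038 ]]
white [305 116  20  17 230] [[0.5333 0.0771 0.038 ]]
```

View pics/w6.png

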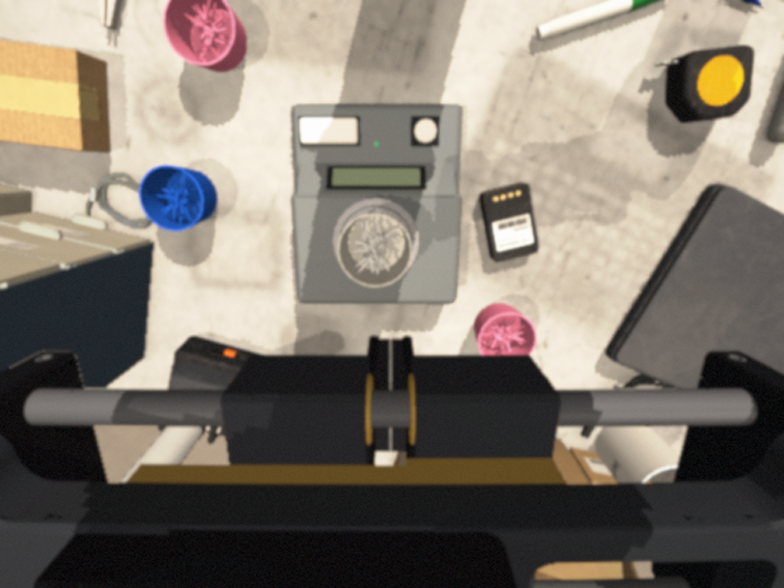

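The tub at (376,242) is centred on the pan and upright, the bar key at (328,130) is released, and everything around the scale is where it was. I hand in the job.

```bash
python3 -c "
from bench import *
print(close_job())"
```

```text
the job is handed in; nothing more can be done
None
```

The tub stands about 1 mm from the pan's centre, well inside the engraved ring; the bar key was pressed fully down once after that and released; the zero key was not touched, nothing around the scale appears to have moved, and I handed the job in at about 15 s.

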